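# Pin the roller end plate in the jig against its sprung trap bar

## Robot

A 6-joint arm with a two-finger parallel gripper is mounted at the origin on the work surface. World frame = base frame: x ahead of the robot, y to its left, z up, the work surface at z = 0. Lengths are in mm, angles in rad, forces in N, time in s.
With the tool pointing down it reaches from about 400 to 925 mm from the base axis. Payload 12.5 kg.
Tool frame: the origin (TCP) lies midway between the tips of the shut fingers; the grasp point (between the pads) lies 19 mm behind it; z points along the fingers, y is the direction in which the jaws open and shut (so a half turn about z gives the same grasp; the last joint's range is limited). The gripper opens to 95 mm and grips with 3 to 60 N. Pads are 20 mm wide; open, the fingers measure 119 mm over their backs; the gripper's body (75 mm by 180 mm) begins 59 mm behind the grasp point.
Start: joints at [1.049, 0.491, 1.559, -0, 1.092, -0.106], TCP at [252.439, 571.774, 181.161] pointing down, gripper open.
Joint ranges: [-3.1, 3.1], [-0.84, 2.19], [0.05, 2.79], [-1.13, 4.28], [0.06, 2.93], [-2.69, 2.69]. Speed limits (rad/s): [2.22, 2.22, 2.79, 3.14, 3.14, 3.14].

## Interface

Orientations are given as [roll, pitch, yaw] about the fixed x, y, z axes, in that order (R = Rz(yaw) Ry(pitch) Rx(roll)).
In Python, from cell import * gives the robot as it stands. The module is installed in compiled form; this text tells all that it offers.
- The arm moves only by the tool carry_out, never from a script. Its argument "moves" is a list of rows, each an object of numbers: "dx", "dy", "dz": the shift along the tool's x, y, z in m; "twist": the turn about the tool's z in degrees. A call has 1 to 5 rows; each row is the pose to reach, as a shift and turn from the pose commanded when the call began, along the tool's axes at that moment; what a row does not reach only later rows make up. A row lasts 1/10 s, in which the tool goes at most 50 mm and 8.59 degrees, less where a joint would pass 70% of its speed; a pose out of reach is approached as far as the arm can. A call with a gripper value outside its range is refused whole. "grip" is the finger opening in m, from 0 to 0.0951, set as the call begins (left out, the last holds). The fingers move at their own pace and stop on an object; the grip force is fixed at half the most. Time passes only in rows, so rows that repeat a pose let the fingers close. It gives the time, the measured TCP pose, the force and the opening at its end, in the units of the state.
- state(): the state, without advancing time (a new reading comes with each control period).
- read_camera(name): name is "scene" or "top"; returns (picture, depth): 400x640x3 uint8, red, green, blue; 400x640 float32, mm along the optical axis (not along the pixel's ray), 0 where there is no reading.
- camera_info(name): a dict with "mtx" (3x3 intrinsics, pixels), "R" (3x3) and "t" (3): a world point X has camera coordinates R X + t. Camera axes: x right, y down, z forward; pixel columns grow to the right and rows downward; lengths in mm; the calibration is good to about 2 mm. A picture is of the moment at which its call begins. camera_info takes no time and is no camera call.
- job_done(): hands the job in, once; it reports no verdict.
The state is a dict: "t": time; "joints": joint angles; "qvel": joint speeds; "tau": joint torques, N m; "eef_pos": TCP position; "tcp_rot": TCP orientation; "ft_force": force on the tool from outside, world axes, zero at the start; "moment": the same for the moment, N m; "opening": opening from 0.0 (shut) to 1.0 (fully open).
Only numpy, scipy, OpenCV 4.12 (cv2) and the standard library are available. Lean on these libraries where they do the work, as an engineer would, in place of code of your own. Each camera call takes 0.05 s, during which the arm holds its last target. There are 200 camera calls.

## Task

Push the aluminium roller end plate, lying askew on the raised deck of the assembly jig, squarely off the deck and against the spring of the trap bar, until its dowel hole drops over the fixed locating pin. Leave it lying flat on the jig's lower floor with the pin alone holding it against the wound bar. Leave the loose parts around the jig where they lie.

Things in the scene. Friction and masses are not known exactly. Their poses are not given: they have to be found in the camera images.
- jig: Fixed steel jig, 375 x 200 mm. Origin on the bench under the pin's axis; x = push direction (deck to trap bar), z up. Lower floor: top 12 mm above the bench, x = -28 to 150 mm. Raised deck: top 22 mm above the bench, x = -225 to -28 mm, ending in a square step down at x = -28. Both span y = -100 to 100 mm; no side walls.
- pin_top (a point): Centre of the top of the fixed locating pin, a 16 mm dowel standing 9 mm up from the lower floor (top 21 mm above the bench, 1 mm below deck level); its lowest 5 mm are straight, then it tapers to 8 mm across at the top.
- end_plate: Loose cast-aluminium plate 130 (x) x 100 (y) x 10 mm, 0.45 to 0.7 kg, too wide to grasp. On top a solid round boss, 90 mm across, 6 mm high, centred at x = +15 (its dark ring is a shallow groove). Origin: centre of the underside; z up. +x is the nose, which goes first; the tail with the hole is at -x. Starts on the deck, up to 15 mm off the jig's centre line, turned up to 0.3 rad.
- plate_tail (a point): Middle of the plate's tail edge (plate x = -65 mm, y = 0), at the underside. Pushed here, the nose rides off the deck over the pin's top, then tips down to the lower floor while the tail still rides up on the pin, until the hole comes over the pin. Home, this edge stands 5 to 11 mm clear of the deck's step.
- dowel_hole (a point): Centre, at the plate's underside, of its one through hole, 21 mm across, at plate x = -45 mm, y = 0 (20 mm from the tail edge). With the plate home it is 12 mm above the bench, on the pin's axis within the play of 2.5 mm.
- trap_bar (a joint): Angle (rad) of the sprung bar, an 80 mm rod turning level about an upright post (16 mm across, top 42 mm above the bench) at jig x = 130, y = 75 mm. 0 = at rest on its stop; grows as its roller is pushed along jig +x against a torsion spring (about 2 N at the roller at rest, 3 N with the plate home) which pushes the plate back. About 0.2 with the plate home; range 0 to 0.7.
- bar_roller (a point): Top centre of the upright roller, 16 mm in diameter and 16 mm tall, at the bar's free end. At rest it is at jig x = +100 mm, y = 0, so the plate's nose meets it about 18 mm before the plate is home.
- drift_punch: Copper drift punch lying on the bench, 150 x 18 x 18 mm; a bystander, origin at its underside.
- race_a: Larger bearing race, a bright steel ring 80 mm across, 18 mm high, flat on the bench; a bystander, origin at the centre of its underside.
- race_b: Smaller bearing race, a bright steel ring 62 mm across, 16 mm high, flat on the bench; a bystander, origin at the centre of its underside.
- labyrinth_cap: Stepped dark steel labyrinth cap, 80 mm across, 24 mm high, flat on the bench; a bystander, origin at the centre of its underside.
Not all that is in view belongs to the job. Of the things shaped like the end_plate, the aluminium one is meant.

How it is judged (in metres and radians):
At the end, for the whole second after the job is handed in: The plate's dowel hole is down over the pin (hole within 5 mm of the pin's axis, its underside within 2.5 mm of the lower floor), the plate lies flat (tilt under 2 degrees) and still, and holds the trap bar wound by more than 0.12 rad (horizontal distance between dowel_hole and pin_top below 0.005 m and z of dowel_hole in the frame of jig below 0.0145 m and angle between end_plate's own z axis and vertical below 0.035 rad and value of joint trap_bar above 0.12 rad and linear speed of end_plate below 0.02 m/s); the robot touches nothing.
It fails at once if a bystander part was moved by more than 30 mm (distance of any of drift_punch, race_a, race_b, labyrinth_cap from where it was at the start of the episode above 0.03 m).
It also fails if it takes over 72 s, if anything falls off the work surface, if the arm or the gripper's body presses on something with over 40 N, if the wrist force passes 120 N, or if a joint passes its speed limit or range.

## Working session

There is one attempt and no reset: what is moved stays moved. The work goes in short steps, Python scripts to look and compute and a tool call to move; the robot and the scene stay as the last step left them, time stands still between calls to the robot, and variables do not carry over. Pictures are saved under pics/ and viewed, about 8 in all and at most 12, crops included, and the job is handed in when it is done.

Besides the shell and the picture viewer there is one more tool, called as name(argument=value, ...), one argument or row to a line, values as JSON. carry_out: Moves the arm, as the interface text tells. Its arguments: {"type":"object","properties":{"moves":{"type":"array","items":{"type":"object","properties":{"dx":{"type":"number"},"dy":{"type":"number"},"dz":{"type":"number"},"twist":{"type":"number"}}}},"grip":{"type":"number"}},"required":["moves"]}

```bash
mkdir -p pics; cat > h.py <<'E'
from cell import *
import numpy as np, cv2
def pix2pt(n,u,v,z):
    c=camera_info(n);K=np.array(c["mtx"]);R=np.array(c["R"]);t=np.array(c["t"])
    d=R.T@np.linalg.inv(K)@np.array([u,v,1.]);o=-R.T@t
    return o+d*(z-o[2])/d[2]
def snap(n,f):
    p,d=read_camera(n);cv2.imwrite(f,p[:,:,::-1]);return p,d
E
python3 - <<'E'
from h import *
for n in("scene","top"):
    p,d=snap(n,f"pics/{n}0.png");np.savez(f"{n}0.npz",p=p,d=d);c=camera_info(n);R=np.array(c["R"]);print(n,-R.T@np.array(c["t"]),R[2],c["mtx"][0][0])
print(state())
E
```

```text
scene [1398.28048534  -16.6679999   562.71515615] [-0.8540612   0.01525154 -0.5199489 ] 369.8828759642616
top [ 409.5373425     3.71798421 1138.70445111] [ 0.13690856 -0.00881022 -0.99054451] 372.54020515991897
{'t': 0.1, 'joints': array([ 1.04938872e+00,  4.91508529e-01,  1.55938374e+00,  1.80817791e-05,
        1.09172672e+00, -1.05564983e-01]), 'qvel': array([ 0.00208715, -0.00197071,  0.00092992, -0.0004889 ,  0.00172355,
        0.00243867]), 'tau': array([ 2.80588465e-03, -6.13627195e+01, -2.58608115e+01,  6.94302586e-02,
        4.69900563e-02, -9.94635593e-05]), 'eef_pos': array([252.30343363, 571.53442276, 180.61610423]), 'tcp_rot': array([-3.14057372e+00, -1.24092174e-04,  2.72574162e+00]), 'ft_force': array([-0.32588744, -0.54181177,  0.11486824]), 'moment': array([-0.02540142, -0.00340246,  0.02078006]), 'opening': 1.0035635953152917}
```

View pics/top0.png

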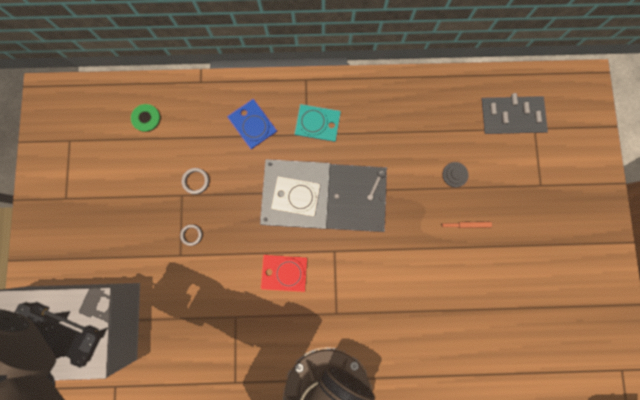

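View pics/scene0.png

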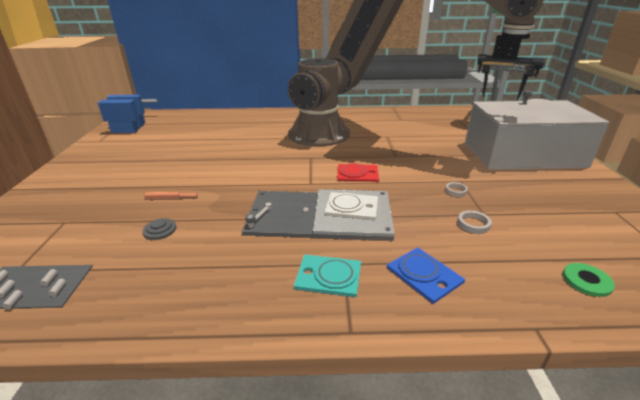

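Both views show the jig near the centre of the bench. The candidates shaped like the end plate in the top view are:
- white/aluminium (296,197)
- red (285,273)
- teal (318,122)
- blue (252,123)

I choose the aluminium one, which lies on the deck. Next I'll measure it and check a close crop.

```bash
python3 - <<'E'
from h import *
p=np.load("top0.npz")["p"];d=np.load("top0.npz")["d"]
x0,y0,x1,y1=250,150,400,240
cr=cv2.resize(p[y0:y1,x0:x1],None,fx=5,fy=5,interpolation=cv2.INTER_CUBIC)
cv2.imwrite("pics/crop0.png",cr[:,:,::-1])
hsv=cv2.cvtColor(p,cv2.COLOR_RGB2HSV)
for q in[(280,180),(285,203),(350,205),(301,196),(255,196)]:print(q,p[q[1],q[0]],hsv[q[1],q[0]],d[q[1],q[0]])
g=hsv[:,:,1]<60
# jig: low saturation blob
m=np.zeros(g.shape,np.uint8);m[y0:y1,x0:x1]=g[y0:y1,x0:x1]*255
m=cv2.morphologyEx(m,cv2.MORPH_CLOSE,np.ones((5,5)))
cs,_=cv2.findContours(m,0,2);c=max(cs,key=cv2.contourArea);print("jig",cv2.minAreaRect(c),cv2.boundingRect(c))
b=cv2.boxPoints(cv2.minAreaRect(c))
for q in b:print(q,pix2pt("top",*q,17).round(1))
E
```

```text
(280, 180) [232 222 205] [ 19  30 232] 1120.4691
(285, 203) [234 224 209] [ 18  27 234] 1114.381
(350, 205) [104 100  92] [ 20  29 104] 1133.9829
(301, 196) [233 225 209] [ 20  26 233] 1109.7125
(255, 196) [163 115  78] [ 13 133 163] 1149.2684
jig ((323.6586608886719, 195.30345153808594), (123.25753784179688, 65.47505187988281), 3.3664605617523193) (261, 160, 125, 71)
[260.2138  224.36551] [492.3 188.6  17. ]
[264.05865 159.00345] [693.5 175.6  17. ]
[387.10352 166.2414 ] [ 660.  -202.6   17. ]
[383.25867 231.60345] [ 459.8 -180.6   17. ]
```

View pics/crop0.png

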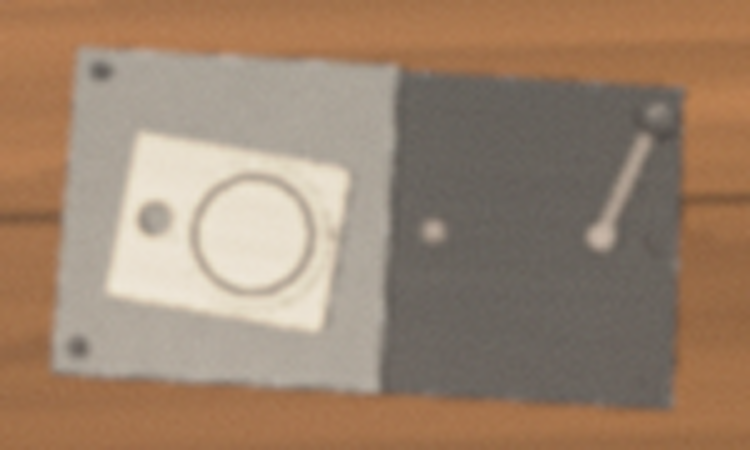

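The crop shows the bright aluminium plate, with its hole at (281,194) at the tail and its boss to the right. The pin is at (336,196), the roller at (370,197) and the post at (381,173).

```bash
cat > loc.py <<'E'
from h import *
def jig():
    z=np.load("top0.npz");p=z["p"]
    hsv=cv2.cvtColor(p,cv2.COLOR_RGB2HSV);m=np.zeros(p.shape[:2],np.uint8)
    m[150:240,250:400]=(hsv[150:240,250:400,1]<60)*255
    m=cv2.morphologyEx(m,cv2.MORPH_CLOSE,np.ones((5,5)))
    c=max(cv2.findContours(m,0,1)[0],key=cv2.contourArea)[:,0]
    P=[]
    for u,v in c: P.append(pix2pt("top",u,v,22 if u<326 else 12)[:2])
    r=cv2.minAreaRect(np.array(P,np.float32));b=cv2.boxPoints(r)
    e=b[1]-b[0] if np.linalg.norm(b[1]-b[0])>np.linalg.norm(b[2]-b[1]) else b[2]-b[1]
    e=e/np.linalg.norm(e);e=e if e[1]<0 else -e
    return np.array(r[0]),r[1],e
def plate(p,ht=32):
    hsv=cv2.cvtColor(p,cv2.COLOR_RGB2HSV);m=np.zeros(p.shape[:2],np.uint8)
    m[150:240,250:400]=((hsv[150:240,250:400,1]<60)&(p[150:240,250:400,0]>205))*255
    n,l,s,_=cv2.connectedComponentsWithStats(m);k=1+np.argmax(s[1:,4])
    c=max(cv2.findContours((l==k).astype(np.uint8),0,1)[0],key=cv2.contourArea)[:,0]
    P=np.array([pix2pt("top",u,v,ht)[:2] for u,v in c],np.float32)
    return cv2.minAreaRect(P),cv2.boxPoints(cv2.minAreaRect(P))
E
python3 - <<'E'
from loc import *
c,s,e=jig();print("jig",c,s,e,"yaw",np.arctan2(e[1],e[0]))
pin=pix2pt("top",336.4,196.2,21)[:2];print("pin direct",pin,"from jig",c+e*37.5)
n=np.array([-e[1],e[0]])
for nm,q,h in[("roller",(250+600/5,150+237/5),30),("post",(250+657/5,150+117/5),42)]:
    w=pix2pt("top",*q,h)[:2];print(nm,w,(w-pin)@e,(w-pin)@n)
p=np.load("top0.npz")["p"];r,b=plate(p);print(r)
for q in b:print((q-pin)@e,(q-pin)@n)
h=pix2pt("top",281,193.6,32)[:2];print("hole",(h-pin)@e,(h-pin)@n)
h=pix2pt("top",250+252/5,150+235/5,38)[:2];print("boss",(h-pin)@e,(h-pin)@n)
# scene view check of the pin
p=np.load("scene0.npz")["p"];cv2.imwrite("pics/sc.png",cv2.resize(p[175:250,235:405],None,fx=4.5,fy=4.5,interpolation=2)[:,:,::-1])
E
```

```text
jig [576.33520508  -6.14601135] (373.5144348144531, 202.2017364501953) [-0.08758346 -0.9961572 ] yaw -1.6584922
pin direct [570.71124254 -43.23359811] from jig [573.05082536 -43.50190735]
roller [ 562.8777002  -143.76932578] 100.83548062378696 1.0018270426565319
post [ 632.95385347 -179.76597471] 130.5562907190214 73.96140475381014
((573.5244750976562, 80.768798828125), (131.04782104492188, 101.5888671875), 78.1778793334961)
-64.72103756239717 -66.25096568091783
-52.69687507711473 34.62375917969347
-182.82351595251836 50.13469165080675
-194.8476784378008 -50.74003320980456
hole -166.85508845470434 -3.5695838329976315
boss -107.61365396533773 -11.258179686949294
```

View pics/sc.png

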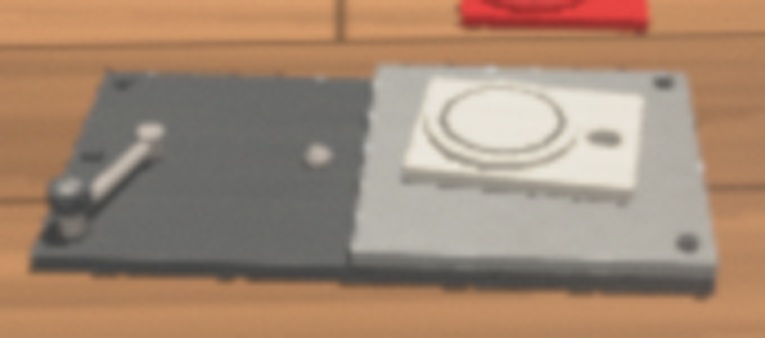

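The scene crop agrees: pin at (305.7,209.4), plate on the deck with its tail to the right, and bar and post at the far end. In the jig frame, the plate centre is about (-124,-8) at -0.12 rad. The sizes come out at 131x102 mm (plate) and 374x202 mm (jig), so both match. I'll push with two spread fingertips on the tail edge.

```bash
cat >> loc.py <<'E'
PIN=np.array([571.3,-43.3]);YAW=-1.6585
E_=np.array([np.cos(YAW),np.sin(YAW)]);N_=np.array([-E_[1],E_[0]])
def tool(jx=None,jn=None,z=None,yaw=YAW+np.pi):
    s=state();p=s["eef_pos"];y=s["tcp_rot"][2];w=p[:2]-PIN
    print("t",round(s["t"],2),"jig",(w@E_).round(1),(w@N_).round(1),"z",p[2].round(1),"yaw err deg",np.degrees((YAW+np.pi-y+np.pi)%(2*np.pi)-np.pi).round(2),"F along jig",(s["ft_force"][:2]@E_).round(1),(s["ft_force"][:2]@N_).round(1),s["ft_force"][2].round(1),"op",s["opening"].round(3),"rot",s["tcp_rot"][:2].round(4))
    if jx is None:return
    d=PIN+E_*jx+N_*jn-p[:2]
    print("dx",(d@[np.cos(y),np.sin(y)]).round(1),"dy",(d@[np.sin(y),-np.cos(y)]).round(1),"dz",round(p[2]-z,1),"twist",np.degrees((y-yaw+np.pi)%(2*np.pi)-np.pi).round(2))
E
python3 - <<'E'
from loc import *
p1=pix2pt("scene",305.7,209.4,20)[:2];w=p1-PIN;print(p1,w@E_,w@N_)
tool(-220,-3,70)
E
```

```text
[581.69985891 -42.15167051] -2.054852852338541 10.259303375055895Traceback (most recent call last):
  File "<stdin>", line 3, in <module>
  File "loc.py", line 25, in tool
    print("t",round(s["t"],2),"jig",(w@E_).round(1),(w@N_).round(1),"z",p[2].round(1),"yaw err deg",np.degrees((YAW+np.pi-y+np.pi)%(2*np.pi)-np.pi).round(2),"F along jig",(s["ft_force"][:2]@E_).round(1),(s["ft_force"][:2]@N_).round(1),s["ft_force"][2].round(1),"op",s["opening"].round(3),"rot",s["tcp_rot"][:2].round(4))
                                                                                                                                                                                                                                                                          ^^^^^^^^^^^^^^^^^^
AttributeError: 'float' object has no attribute 'round'
```

```bash
sed -i 's/s\["opening"\].round(3)/round(float(s["opening"]),3)/' loc.py; python3 -c "
from loc import *
tool(-220,-3,70)"
```

```text
t 0.1 jig -584.5 -371.6 z 180.6 yaw err deg -71.2 F along jig 0.6 -0.3 0.1 op 1.004 rot [-3.1406e+00 -1.0000e-04]
dx -466.4 dy -226.3 dz 110.6 twist 71.2
```

carry_out(
  moves=[
    {"dx":-0.04,"dy":-0.02,"twist":8},
    {"dx":-0.08,"dy":-0.04,"twist":16},
    {"dx":-0.12,"dy":-0.06,"twist":24},
    {"dx":-0.16,"dy":-0.08,"twist":32},
    {"dx":-0.2,"dy":-0.1,"twist":40},
  ],
  grip=0.07,
)

```text
schema error: expected keys dx, dy, dz, twist
```

```bash
python3 -c "
from loc import *
tool(-220,-3,70)"
```

```text
t 0.1 jig -584.5 -371.6 z 180.6 yaw err deg -71.2 F along jig 0.6 -0.3 0.1 op 1.004 rot [-3.1406e+00 -1.0000e-04]
dx -466.4 dy -226.3 dz 110.6 twist 71.2
```

carry_out(
  moves=[
    {"dx":-0.04,"dy":-0.02,"dz":0,"twist":8},
    {"dx":-0.08,"dy":-0.04,"dz":0,"twist":16},
    {"dx":-0.12,"dy":-0.06,"dz":0,"twist":24},
    {"dx":-0.16,"dy":-0.08,"dz":0,"twist":32},
    {"dx":-0.2,"dy":-0.1,"dz":0,"twist":40},
  ],
  grip=0.07,
)

```text
t: 0.6
eef_pos: [395.7, 398.0, 181.0]
tcp_rot: [-3.141, 0.0, 2.022]
ft_force: [0.8, 0.5, -0.9]
opening: 0.74
```

```bash
python3 -c "
from loc import *
tool(-220,-3,70)"
```

```text
t 0.6 jig -424.2 -213.5 z 181.0 yaw err deg -30.89 F along jig -0.5 0.8 -0.9 op 0.74 rot [-3.1412  0.    ]
dx -283.3 dy 75.9 dz 111.0 twist 30.89
```

carry_out(
  moves=[
    {"dx":-0.045,"dy":0.012,"dz":0.01,"twist":7},
    {"dx":-0.09,"dy":0.024,"dz":0.02,"twist":14},
    {"dx":-0.135,"dy":0.036,"dz":0.04,"twist":21},
    {"dx":-0.18,"dy":0.048,"dz":0.06,"twist":28},
    {"dx":-0.225,"dy":0.06,"dz":0.07,"twist":31},
  ],
)

```text
t: 1.1
eef_pos: [548.4, 222.3, 109.5]
tcp_rot: [-3.14, 0.001, 1.482]
ft_force: [0.2, 0.5, 0.1]
opening: 0.736
```

```bash
python3 -c "
from loc import *
tool(-220,-3,60)"
```

```text
t 1.1 jig -262.6 -46.1 z 109.5 yaw err deg 0.05 F along jig -0.5 0.2 0.1 op 0.736 rot [-3.1397e+00  6.0000e-04]
dx -42.6 dy 43.1 dz 49.5 twist -0.05
```

carry_out(
  moves=[
    {"dx":-0.022,"dy":0.022,"dz":0.02,"twist":0},
    {"dx":-0.042,"dy":0.043,"dz":0.045,"twist":0},
    {"dx":-0.042,"dy":0.043,"dz":0.07,"twist":0},
    {"dx":-0.042,"dy":0.043,"dz":0.083,"twist":0},
    {"dx":-0.042,"dy":0.043,"dz":0.083,"twist":0},
  ],
)

```text
t: 1.6
eef_pos: [586.2, 178.6, 26.4]
tcp_rot: [-3.138, 0.001, 1.487]
ft_force: [-0.5, -0.1, -0.4]
opening: 0.735
```

```bash
python3 -c "
from loc import *
tool(-180,-3,25.5)"
```

```text
t 1.6 jig -222.3 -4.6 z 26.4 yaw err deg -0.21 F along jig 0.1 -0.5 -0.4 op 0.735 rot [-3.1382e+00  8.0000e-04]
dx -42.3 dy 1.4 dz 0.9 twist 0.21
```

carry_out(
  moves=[
    {"dx":-0.01,"dy":0,"dz":0,"twist":0},
    {"dx":-0.016,"dy":0,"dz":0,"twist":0},
    {"dx":-0.022,"dy":0,"dz":0,"twist":0},
    {"dx":-0.028,"dy":0,"dz":0,"twist":0},
    {"dx":-0.034,"dy":0,"dz":0,"twist":0},
  ],
)

```text
t: 2.1
eef_pos: [584.7, 144.2, 28.7]
tcp_rot: [3.141, -0.0, 1.487]
ft_force: [-0.2, 0.5, -0.0]
opening: 0.733
```

carry_out(
  moves=[
    {"dx":-0.005,"dy":0,"dz":0,"twist":0},
    {"dx":-0.01,"dy":0,"dz":0,"twist":0},
    {"dx":-0.015,"dy":0,"dz":0,"twist":0},
    {"dx":-0.02,"dy":0,"dz":0,"twist":0},
    {"dx":-0.02,"dy":0,"dz":0,"twist":0},
  ],
)

```text
t: 2.6
eef_pos: [582.8, 124.2, 28.1]
tcp_rot: [-3.141, 0.0, 1.486]
ft_force: [0.1, 0.1, -0.2]
opening: 0.737
```

```bash
cat > look.py <<'E'
from loc import *
import sys
tool()
p,d=read_camera("top");f=sys.argv[1];np.savez("last.npz",p=p)
cv2.imwrite(f,cv2.resize(p[150:240,250:400],None,fx=5,fy=5,interpolation=2)[:,:,::-1])
r,b=plate(p);print(r[1])
for q in b:print(((q-PIN)@E_).round(1),((q-PIN)@N_).round(1))
E
python3 look.py pics/a1.png
```

```text
t 2.6 jig -167.9 -3.2 z 28.1 yaw err deg -0.17 F along jig -0.1 0.1 -0.2 op 0.737 rot [-3.1415  0.    ]
(6.010606288909912, 6.1192498207092285)
103.7 -1.6
103.4 4.5
97.4 4.3
97.7 -1.8
```

View pics/a1.png

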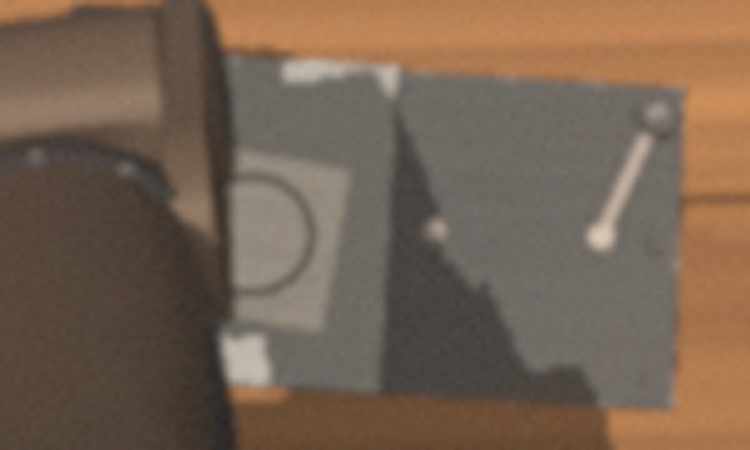

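The crop shows the plate unmoved: its nose corners are still at (350,170) and (320,330), and the force reads zero. The opened tips must sit higher than the TCP and have passed over it. I'll back off and lower to feel for the deck.

carry_out(
  moves=[
    {"dx":0.025,"dy":0,"dz":-0.006,"twist":0},
    {"dx":0.05,"dy":0,"dz":-0.006,"twist":0},
    {"dx":0.05,"dy":0,"dz":0,"twist":0},
    {"dx":0.05,"dy":0,"dz":0.003,"twist":0},
    {"dx":0.05,"dy":0,"dz":0.003,"twist":0},
  ],
)

```text
t: 3.15
eef_pos: [586.6, 174.0, 24.4]
tcp_rot: [-3.14, 0.0, 1.486]
ft_force: [-0.2, 0.3, 0.2]
opening: 0.736
```

carry_out(
  moves=[
    {"dx":0,"dy":0,"dz":0.002,"twist":0},
    {"dx":0,"dy":0,"dz":0.003,"twist":0},
    {"dx":0,"dy":0,"dz":0.003,"twist":0},
  ],
)

```text
t: 3.45
eef_pos: [587.1, 174.2, 22.0]
tcp_rot: [-3.141, 0.0, 1.486]
ft_force: [0.5, 0.6, -0.6]
opening: 0.734
```

```bash
python3 - <<'E'
from loc import *
tool()
p,d=read_camera("scene");p2,_=read_camera("top")
cv2.imwrite("pics/b.png",cv2.resize(p[165:250,235:435],None,fx=4,fy=4,interpolation=2)[:,:,::-1])
E
```

```text
t 3.45 jig -218.0 -3.3 z 22.0 yaw err deg -0.17 F along jig -0.7 0.4 -0.6 op 0.734 rot [-3.1414  0.    ]
```

View pics/b.png

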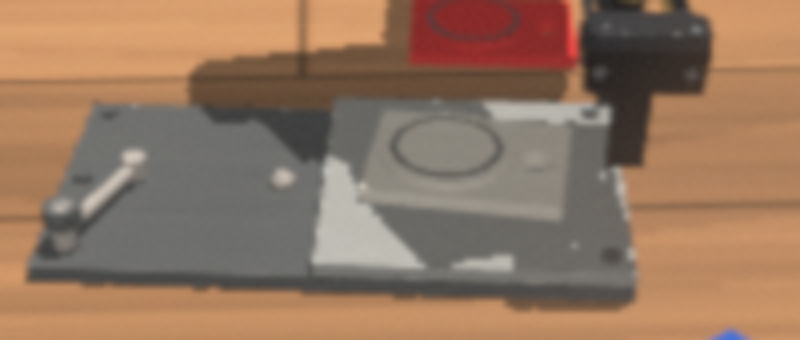

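The scene crop shows the plate undisturbed. The near finger's bottom edge is at (391,206), hovering above the deck at its rear end. I'll work out that tip's height.

```bash
python3 - <<'E'
from loc import *
c=camera_info("scene");K=np.array(c["mtx"]);R=np.array(c["R"]);t=np.array(c["t"])
for jx,n in[(-228,46),(-208,46),(-218,36)]:
  for z in(22,27,32,37):
    q=K@(R@np.r_[PIN+E_*jx+N_*n,z]+t);q=q/q[2];print(jx,n,z,((q[:2]-[235,165])*4).round(0))
E
```

```text
-228 46 22 [633. 217.]
-228 46 27 [634. 211.]
-228 46 32 [635. 204.]
-228 46 37 [636. 197.]
-208 46 22 [601. 216.]
-208 46 27 [602. 210.]
-208 46 32 [603. 203.]
-208 46 37 [603. 196.]
-218 36 22 [616. 208.]
-218 36 27 [617. 201.]
-218 36 32 [617. 195.]
-218 36 37 [618. 188.]
```

```bash
python3 - <<'E'
from loc import *
p,d=read_camera("scene");c=camera_info("scene");K=np.array(c["mtx"]);R=np.array(c["R"]);t=np.array(c["t"])
for v in list(range(168,216,3)):
  o=[]
  for u in(388,391,394):
    X=R.T@(np.linalg.inv(K)@[u,v,1.]*d[v,u]-t);w=X[:2]-PIN;o.append((round(w@E_),round(w@N_),round(X[2])))
  print(v,o)
tool()
E
```

```text
168 [(-200, 61, 174), (-207, 60, 174), (-214, 60, 174)]
171 [(-199, 74, 173), (-205, 77, 175), (-212, 77, 175)]
174 [(-198, 86, 172), (-204, 90, 174), (-211, 88, 174)]
177 [(-199, 85, 164), (-205, 89, 166), (-212, 87, 166)]
180 [(-199, 87, 157), (-206, 85, 157), (-213, 86, 157)]
183 [(-201, 80, 146), (-208, 79, 145), (-214, 81, 147)]
186 [(-202, 80, 138), (-209, 79, 138), (-216, 78, 137)]
189 [(-207, 43, 109), (-215, 42, 108), (-222, 44, 109)]
192 [(-209, 40, 98), (-216, 42, 100), (-223, 43, 101)]
195 [(-209, 42, 91), (-216, 43, 92), (-224, 42, 91)]
198 [(-210, 41, 82), (-217, 41, 82), (-225, 39, 81)]
201 [(-211, 37, 71), (-218, 41, 73), (-225, 40, 73)]
204 [(-212, 37, 62), (-219, 38, 62), (-227, 38, 62)]
207 [(-220, -15, 19), (-233, -47, -2), (-242, -48, -2)]
210 [(-219, 2, 20), (-232, -33, -2), (-240, -32, -2)]
213 [(-218, 14, 19), (-230, -16, -1), (-239, -19, -2)]
t 3.6 jig -218.3 -3.3 z 22.2 yaw err deg -0.19 F along jig -0.3 -0.4 -0.3 op 0.738 rot [ 3.1414e+00 -1.0000e-04]
```

The depth image shows the tips at about z 55 while the TCP reads 22, so the open tips really are about 33 mm higher. I'll lower in small, force-checked steps.

carry_out(
  moves=[
    {"dx":0,"dy":0,"dz":0.006,"twist":0},
    {"dx":0,"dy":0,"dz":0.012,"twist":0},
    {"dx":0,"dy":0,"dz":0.018,"twist":0},
    {"dx":0,"dy":0,"dz":0.02,"twist":0},
    {"dx":0,"dy":0,"dz":0.02,"twist":0},
  ],
)

```text
t: 4.1
eef_pos: [586.8, 174.6, 1.5]
tcp_rot: [-3.141, 0.0, 1.487]
ft_force: [-0.2, -0.5, -0.7]
opening: 0.739
```

```bash
cat > tip.py <<'E'
from loc import *
tool()
p,d=read_camera("scene");c=camera_info("scene");K=np.array(c["mtx"]);R=np.array(c["R"]);t=np.array(c["t"])
v,u=np.mgrid[160:240,370:410];v=v.ravel();u=u.ravel();dd=d[v,u]
X=((np.linalg.inv(K)@np.c_[u,v,np.ones(len(u))].T)*dd-t[:,None]).T@R
w=X[:,:2]-PIN;n=w@N_;x=w@E_
dark=p[v,u].max(1)<60
k=dark&(n>25)&(n<60)&(x>-250)&(X[:,2]>15)
for z in range(15,120,5):
    q=k&(abs(X[:,2]-z)<2.5)
    if q.sum():print(z,q.sum(),"x",x[q].min().round(),x[q].max().round(),"n",np.median(n[q]).round())
E
python3 tip.py
```

```text
t 4.1 jig -218.4 -3.6 z 1.5 yaw err deg -0.21 F along jig 0.5 -0.2 -0.7 op 0.739 rot [-3.1407e+00  2.0000e-04]
50 1 x -213.0 -213.0 n 40.0
55 4 x -218.0 -212.0 n 39.0
60 4 x -219.0 -212.0 n 40.0
65 5 x -216.0 -211.0 n 41.0
70 7 x -223.0 -211.0 n 41.0
75 9 x -225.0 -210.0 n 41.0
80 12 x -225.0 -210.0 n 42.0
85 12 x -224.0 -207.0 n 43.0
90 7 x -224.0 -209.0 n 43.0
```

carry_out(
  moves=[
    {"dx":0,"dy":0,"dz":0.003,"twist":0},
    {"dx":0,"dy":0,"dz":0.006,"twist":0},
    {"dx":0,"dy":0,"dz":0.006,"twist":0},
  ],
)

```text
t: 4.45
eef_pos: [586.9, 174.6, -4.2]
tcp_rot: [-3.141, 0.0, 1.487]
ft_force: [-0.9, 0.8, 0.1]
opening: 0.736
```

```bash
sed -i 's/max(1)<60/max(1)<95/' tip.py; cat >> tip.py <<'E'
cv2.imwrite("pics/tip%d.png"%(state()["t"]*100),cv2.resize(p[150:250,330:430],None,fx=6,fy=6,interpolation=2)[:,:,::-1])
for vv in range(196,216,2):
  i=(v==vv)&(u==391);print(vv,p[vv,391],x[i].round(),n[i].round(),X[i,2].round())
E
python3 tip.py; ls pics
```

```text
t 4.45 jig -218.4 -3.5 z -4.2 yaw err deg -0.2 F along jig -0.7 -0.9 0.1 op 0.736 rot [-3.1412e+00  1.0000e-04]
25 3 x -223.0 -210.0 n 35.0
30 12 x -225.0 -208.0 n 36.0
35 12 x -227.0 -207.0 n 36.0
40 13 x -229.0 -209.0 n 38.0
45 12 x -228.0 -208.0 n 40.0
50 15 x -228.0 -208.0 n 40.0
55 14 x -227.0 -207.0 n 40.0
60 17 x -229.0 -207.0 n 41.0
65 14 x -229.0 -209.0 n 41.0
70 14 x -228.0 -209.0 n 42.0
75 14 x -228.0 -208.0 n 42.0
80 15 x -229.0 -207.0 n 44.0
85 9 x -229.0 -207.0 n 45.0
115 1 x -184.0 -184.0 n 57.0
196 [57 48 45] [-211.] [76.] [109.]
198 [56 47 44] [-216.] [46.] [85.]
200 [58 50 44] [-217.] [44.] [78.]
202 [60 50 45] [-218.] [44.] [72.]
204 [61 51 47] [-219.] [42.] [65.]
206 [61 52 47] [-220.] [40.] [58.]
208 [62 53 48] [-220.] [42.] [53.]
210 [63 53 48] [-220.] [42.] [47.]
212 [64 53 49] [-222.] [35.] [37.]
214 [67 57 52] [-222.] [36.] [31.]
a1.png
b.png
crop0.png
sc.png
scene0.png
tip450.png
top0.png
```

Tip height is now about 26, with the finger's front face 10 mm ahead of the TCP as expected. Now I push to square the plate.

carry_out(
  moves=[
    {"dx":-0.004,"dy":-0.004,"dz":0.001,"twist":0.0},
    {"dx":-0.01,"dy":-0.004,"dz":0.001,"twist":0},
    {"dx":-0.015,"dy":-0.004,"dz":0.001,"twist":0},
    {"dx":-0.019,"dy":-0.004,"dz":0.001,"twist":0},
    {"dx":-0.023,"dy":-0.004,"dz":0.001,"twist":0},
  ],
)

```text
t: 5.0
eef_pos: [581.1, 151.8, -4.8]
tcp_rot: [-3.141, -0.0, 1.486]
ft_force: [-1.1, 3.0, -0.6]
opening: 0.736
```

carry_out(
  moves=[
    {"dx":-0.004,"dy":0,"dz":0,"twist":0},
    {"dx":-0.008,"dy":0,"dz":0,"twist":0},
    {"dx":-0.012,"dy":0,"dz":0,"twist":0},
    {"dx":-0.016,"dy":0,"dz":0,"twist":0},
    {"dx":-0.02,"dy":0,"dz":0,"twist":0},
  ],
)

```text
t: 5.5
eef_pos: [579.6, 131.8, -4.8]
tcp_rot: [3.141, -0.0, 1.487]
ft_force: [-0.6, 4.5, 0.3]
opening: 0.735
```

```bash
python3 look.py pics/a2.png
```

```text
t 5.5 jig -175.2 -7.1 z -4.8 yaw err deg -0.22 F along jig -4.4 -1.0 0.3 op 0.735 rot [ 3.1412e+00 -1.0000e-04]
(5.348745822906494, 6.818422317504883)
100.7 -1.7
103.4 4.5
98.5 6.7
95.8 0.4
```

View pics/a2.png

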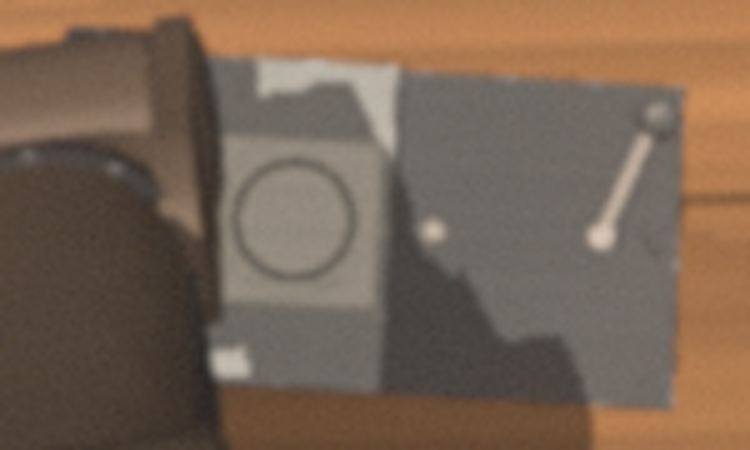

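The plate is now square. The boss centre is at crop (295,219) and the nose corners at (384,148) and (375,308). Next I compute the lateral error.

```bash
python3 - <<'E'
from loc import *
for nm,u,v,z in[("boss",295,219,38),("c1",384,148,32),("c2",375,308,32),("pin",432.5,231,21),("roller",600.5,237,28)]:
    w=pix2pt("top",250+u/5-.4,150+v/5-.4,z)[:2]-PIN;print(nm,(w@E_).round(1),(w@N_).round(1))
E
```

```text
boss -83.9 0.4
c1 -33.3 47.8
c2 -33.1 -49.5
pin -1.0 0.6
roller 100.1 1.9
```

The plate is square within 0.2° and centred within 1 mm of the pin. Pushing straight on, with 1 mm of drift to +y.

carry_out(
  moves=[
    {"dx":-0.007,"dy":0,"dz":0,"twist":0},
    {"dx":-0.014,"dy":0,"dz":0,"twist":0},
    {"dx":-0.021,"dy":0,"dz":0,"twist":0},
    {"dx":-0.028,"dy":0,"dz":0,"twist":0},
    {"dx":-0.035,"dy":0.001,"dz":0,"twist":0},
  ],
)

```text
t: 6.05
eef_pos: [577.4, 96.5, -4.8]
tcp_rot: [-3.141, -0.0, 1.486]
ft_force: [0.5, 4.4, -0.1]
opening: 0.73
```

carry_out(
  moves=[
    {"dx":-0.006,"dy":0,"dz":0,"twist":0},
    {"dx":-0.012,"dy":0,"dz":0,"twist":0},
    {"dx":-0.018,"dy":0,"dz":0,"twist":0},
    {"dx":-0.024,"dy":0,"dz":0,"twist":0},
    {"dx":-0.03,"dy":0,"dz":0,"twist":0},
  ],
)

```text
t: 6.55
eef_pos: [575.0, 66.8, -4.8]
tcp_rot: [3.141, -0.0, 1.487]
ft_force: [0.5, 4.3, 0.6]
opening: 0.736
```

```bash
python3 look.py pics/a3.png
```

```text
t 6.55 jig -110.0 -6.0 z -4.8 yaw err deg -0.2 F along jig -4.3 0.1 0.6 op 0.736 rot [ 3.1415e+00 -1.0000e-04]
(6.369601249694824, 4.3077473640441895)
100.7 -1.7
103.6 1.5
98.9 5.8
96.0 2.6
```

View pics/a3.png

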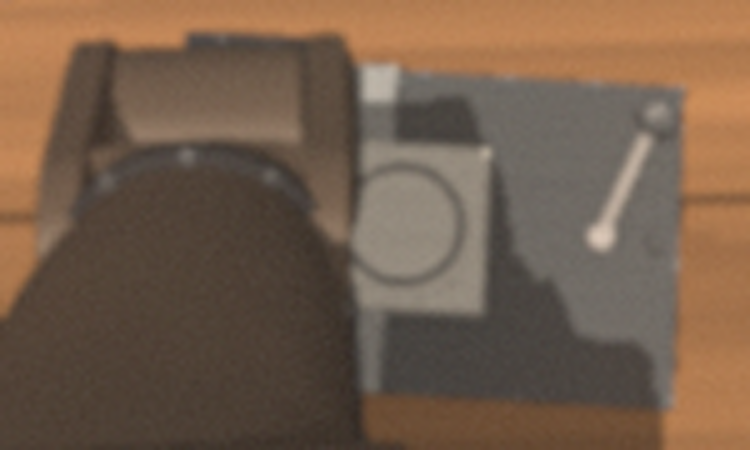

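The plate is over the pin and past the deck step. The nose corners are at (492,147) and (487,316), and the boss centre is near (404,224).

```bash
cat > pts.py <<'E'
from loc import *
import sys
for a in sys.argv[1:]:
    u,v,z=map(float,a.split(","));w=pix2pt("top",250+u/5-.4,150+v/5-.4,z)[:2]-PIN;print((w@E_).round(1),(w@N_).round(1))
E
python3 pts.py 492,147,32 487,316,32 404,224,38
python3 - <<'E'
from loc import *
p=np.load("last.npz")["p"].astype(int)
g=p.sum(2)
for r in range(182,212,4):   # nose edge subpixel per row
    s=g[r,335:356]; print(r,[int(x) for x in s])
E
```

```text
31.8 52.3
33.9 -50.3
-18.7 1.3
182 [391, 408, 414, 416, 414, 408, 416, 415, 414, 415, 414, 423, 380, 300, 293, 311, 322, 318, 320, 316, 318]
186 [399, 363, 341, 320, 342, 379, 402, 415, 409, 415, 414, 389, 341, 247, 226, 251, 305, 312, 311, 315, 312]
190 [407, 407, 409, 404, 388, 344, 316, 357, 395, 415, 412, 393, 328, 242, 195, 218, 253, 306, 317, 313, 313]
194 [413, 415, 418, 405, 413, 390, 330, 318, 364, 402, 414, 377, 304, 227, 197, 210, 252, 290, 310, 311, 314]
198 [412, 408, 402, 408, 397, 357, 305, 336, 393, 411, 403, 358, 279, 216, 207, 203, 213, 250, 297, 317, 323]
202 [424, 410, 381, 330, 308, 338, 374, 402, 408, 407, 406, 359, 268, 212, 203, 214, 203, 216, 223, 254, 296]
206 [353, 378, 396, 401, 390, 389, 397, 402, 410, 417, 411, 349, 264, 204, 206, 208, 213, 218, 215, 212, 213]
210 [406, 418, 413, 414, 410, 409, 412, 417, 413, 406, 394, 329, 248, 203, 197, 211, 208, 205, 209, 207, 201]
```

The edge slope (0.06) matches the jig's (0.062), so the plate is square, and it is within about 0.5 mm laterally. Continuing.

carry_out(
  moves=[
    {"dx":-0.006,"dy":0,"dz":0,"twist":0},
    {"dx":-0.012,"dy":0,"dz":0,"twist":0},
    {"dx":-0.018,"dy":0,"dz":0,"twist":0},
    {"dx":-0.024,"dy":0,"dz":0,"twist":0},
    {"dx":-0.03,"dy":0,"dz":0,"twist":0},
  ],
)

```text
t: 7.1
eef_pos: [572.7, 37.2, -4.5]
tcp_rot: [3.141, -0.0, 1.487]
ft_force: [1.4, 7.8, 5.4]
opening: 0.738
```

carry_out(
  moves=[
    {"dx":-0.005,"dy":0,"dz":0,"twist":0},
    {"dx":-0.01,"dy":0,"dz":0,"twist":0},
    {"dx":-0.015,"dy":0,"dz":0,"twist":0},
    {"dx":-0.02,"dy":0,"dz":0,"twist":0},
    {"dx":-0.025,"dy":0,"dz":0,"twist":0},
  ],
)

```text
t: 7.6
eef_pos: [570.8, 12.3, -4.4]
tcp_rot: [3.14, -0.0, 1.487]
ft_force: [0.4, 6.8, 4.3]
opening: 0.735
```

```bash
python3 look.py pics/a4.png
```

```text
t 7.6 jig -55.3 -5.4 z -4.4 yaw err deg -0.22 F along jig -6.8 -0.2 4.3 op 0.735 rot [ 3.1404e+00 -3.0000e-04]
(6.010606288909912, 6.1192498207092285)
103.7 -1.6
103.4 4.5
97.4 4.3
97.7 -1.8
```

View pics/a4.png

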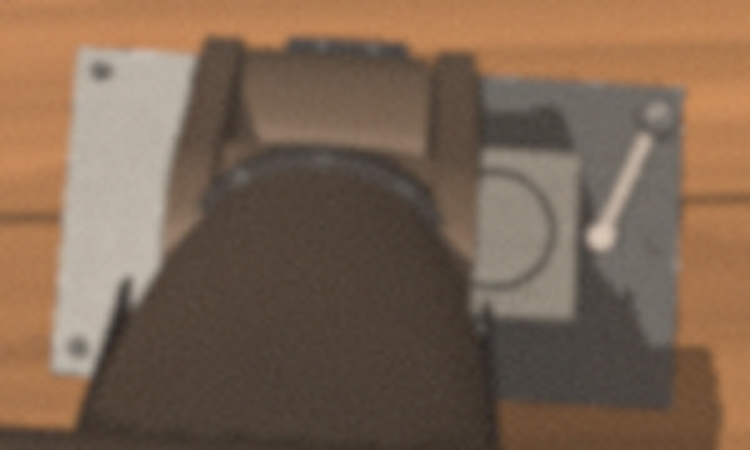

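The nose corners are at (579,152) and (574,321), just short of the roller at (600,237). The plate is still square and has tipped nose-down.

```bash
python3 pts.py 579,152,23 574,321,23
```

```text
85.4 54.1
86.9 -49.3
```

carry_out(
  moves=[
    {"dx":-0.004,"dy":0,"dz":0,"twist":0},
    {"dx":-0.008,"dy":0,"dz":0,"twist":0},
    {"dx":-0.012,"dy":0,"dz":0,"twist":0},
    {"dx":-0.015,"dy":0,"dz":0,"twist":0},
  ],
)

```text
t: 8.05
eef_pos: [568.3, -2.6, -5.3]
tcp_rot: [-3.14, -0.0, 1.486]
ft_force: [-1.1, 5.7, -2.1]
opening: 0.739
```

carry_out(
  moves=[
    {"dx":-0.002,"dy":0,"dz":0,"twist":0},
    {"dx":-0.004,"dy":0,"dz":0,"twist":0},
    {"dx":-0.006,"dy":0,"dz":0,"twist":0},
    {"dx":-0.007,"dy":0,"dz":0,"twist":0},
    {"dx":-0.007,"dy":0,"dz":0,"twist":0},
  ],
)

```text
t: 8.55
eef_pos: [567.8, -9.6, -5.3]
tcp_rot: [-3.14, -0.0, 1.486]
ft_force: [0.4, 2.2, -2.7]
opening: 0.738
```

```bash
python3 - <<'E'
from loc import *
tool()
p,d=read_camera("scene");np.savez("sc2.npz",p=p,d=d)
cv2.imwrite("pics/c1.png",cv2.resize(p[165:250,235:405],None,fx=4.5,fy=4.5,interpolation=2)[:,:,::-1])
E
```

```text
t 8.55 jig -33.3 -6.4 z -5.3 yaw err deg -0.17 F along jig -2.2 0.2 -2.7 op 0.738 rot [-3.14e+00 -3.00e-04]
```

View pics/c1.png

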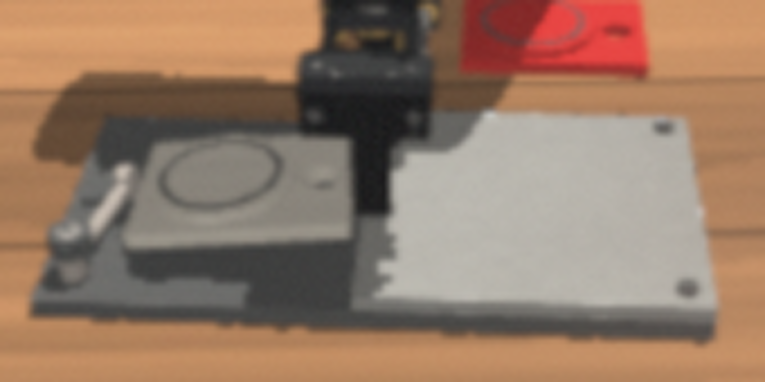

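The plate has wound the bar, with its tail still slightly up and the pin showing in the hole (crop 320,180). A few more millimetres are needed.

carry_out(
  moves=[
    {"dx":-0.001,"dy":0,"dz":0,"twist":0},
    {"dx":-0.002,"dy":0,"dz":0,"twist":0},
    {"dx":-0.003,"dy":0,"dz":0,"twist":0},
    {"dx":-0.003,"dy":0,"dz":0,"twist":0},
  ],
)

```text
t: 9.0
eef_pos: [568.1, -12.4, -5.0]
tcp_rot: [-3.141, -0.0, 1.487]
ft_force: [0.4, 4.9, -2.6]
opening: 0.737
```

```bash
cat > flat.py <<'E'
from loc import *
tool()
p,d=read_camera("scene");c=camera_info("scene");K=np.array(c["mtx"]);R=np.array(c["R"]);t=np.array(c["t"])
np.savez("sc3.npz",p=p)
v,u=np.mgrid[190:225,258:316];v=v.ravel();u=u.ravel()
X=((np.linalg.inv(K)@np.c_[u,v,np.ones(len(u))].T)*d[v,u]-t[:,None]).T@R
w=X[:,:2]-PIN;x=w@E_;n=w@N_
for a in range(-30,110,10):
    k=(abs(x-a)<5)&(abs(n)>15)&(abs(n)<45);k2=(abs(x-a)<5)&(abs(n)<8)
    if k.sum():print(a,k.sum(),np.median(X[k,2]).round(1),"mid",np.median(X[k2,2]).round(1) if k2.sum() else "")
E
python3 flat.py
```

```text
t 9.0 jig -30.5 -5.9 z -5.0 yaw err deg -0.2 F along jig -4.9 -0.0 -2.6 op 0.737 rot [-3.1411e+00 -2.0000e-04]
-30 44 50.6 mid 
-20 70 33.3 mid 27.1
-10 43 26.9 mid 26.5
0 50 26.0 mid 19.0
10 48 25.8 mid 25.1
20 48 26.0 mid 31.1
30 46 30.1 mid 31.4
40 45 30.1 mid 31.0
50 48 30.0 mid 30.7
60 47 29.6 mid 29.8
70 48 28.5 mid 29.3
80 49 27.8 mid 28.6
90 42 26.6 mid 27.9
100 37 21.0 mid 26.8
```

carry_out(
  moves=[
    {"dx":-0.001,"dy":0,"dz":0,"twist":0},
    {"dx":-0.002,"dy":0,"dz":0,"twist":0},
    {"dx":-0.002,"dy":0,"dz":0,"twist":0},
  ],
)

```text
t: 9.35
eef_pos: [567.9, -14.4, -5.0]
tcp_rot: [-3.141, -0.0, 1.486]
ft_force: [-0.4, 5.4, -2.3]
opening: 0.738
```

```bash
python3 flat.py
```

```text
t 9.35 jig -28.5 -6.0 z -5.0 yaw err deg -0.19 F along jig -5.4 -0.9 -2.3 op 0.738 rot [-3.141e+00 -3.000e-04]
-30 43 50.0 mid 
-20 80 39.2 mid 
-10 47 26.5 mid 26.4
0 49 26.5 mid 19.3
10 46 25.6 mid 25.0
20 47 25.6 mid 31.2
30 50 29.5 mid 31.9
40 49 30.0 mid 30.9
50 52 29.8 mid 30.5
60 50 29.3 mid 29.9
70 49 28.4 mid 29.3
80 49 27.9 mid 28.5
90 49 27.0 mid 28.4
100 36 21.0 mid 26.3
```

The tail is hung on the finger faces by friction (Fz is about -2.4 N) with the hole over the pin. I'll ease back to let it drop.

carry_out(
  moves=[
    {"dx":0.001,"dy":0,"dz":0,"twist":0},
    {"dx":0.002,"dy":0,"dz":0.001,"twist":0},
    {"dx":0.002,"dy":0,"dz":0.001,"twist":0},
  ],
)

```text
t: 9.7
eef_pos: [568.5, -12.7, -5.8]
tcp_rot: [3.141, 0.0, 1.487]
ft_force: [0.1, -0.0, 0.6]
opening: 0.738
```

```bash
python3 flat.py
```

```text
t 9.7 jig -30.3 -5.4 z -5.8 yaw err deg -0.21 F along jig 0.0 0.1 0.6 op 0.738 rot [3.141e+00 2.000e-04]
-30 43 52.1 mid 
-20 69 35.7 mid 18.7
-10 39 20.0 mid 19.7
0 48 20.5 mid 18.5
10 52 20.2 mid 19.7
20 47 20.9 mid 25.8
30 46 24.9 mid 26.8
40 49 25.9 mid 27.1
50 51 26.7 mid 27.0
60 54 26.4 mid 27.2
70 47 26.0 mid 26.7
80 49 26.3 mid 26.7
90 41 25.6 mid 26.8
100 35 20.8 mid 25.9
```

It dropped: the plate top now reads a level 20 at the tail (the same 2 mm bias as elsewhere), the boss is level, and finger force is zero. Retreating: back, then up.

carry_out(
  moves=[
    {"dx":0.003,"dy":0,"dz":0,"twist":0},
    {"dx":0.015,"dy":0,"dz":-0.01,"twist":0},
    {"dx":0.035,"dy":0,"dz":-0.03,"twist":0},
    {"dx":0.07,"dy":0,"dz":-0.06,"twist":0},
    {"dx":0.11,"dy":0,"dz":-0.09,"twist":0},
  ],
)

```text
t: 10.25
eef_pos: [577.4, 98.5, 85.8]
tcp_rot: [-3.141, -0.0, 1.485]
ft_force: [0.0, 0.4, -1.3]
opening: 0.737
```

carry_out(
  moves=[
    {"dx":0.04,"dy":-0.02,"dz":-0.02,"twist":0},
    {"dx":0.08,"dy":-0.04,"dz":-0.04,"twist":0},
    {"dx":0.12,"dy":-0.06,"dz":-0.06,"twist":0},
    {"dx":0.16,"dy":-0.08,"dz":-0.08,"twist":0},
    {"dx":0.16,"dy":-0.08,"dz":-0.08,"twist":0},
  ],
)

```text
t: 10.75
eef_pos: [509.9, 268.4, 167.7]
tcp_rot: [3.137, -0.003, 1.491]
ft_force: [0.6, 0.8, -0.1]
opening: 0.733
```

```bash
python3 flat.py; python3 look.py pics/end.png
```

```text
t 10.75 jig -305.1 -88.5 z 167.7 yaw err deg -0.48 F along jig -0.8 0.6 -0.1 op 0.733 rot [ 3.1374e+00 -2.8000e-03]
-30 9 19.1 mid 9.8
-20 53 11.1 mid 11.1
-10 49 20.5 mid 20.5
0 44 20.2 mid 18.1
10 45 19.9 mid 18.5
20 47 20.3 mid 25.9
30 48 24.8 mid 26.8
40 48 25.8 mid 27.2
50 55 26.1 mid 26.6
60 53 26.9 mid 26.8
70 51 26.3 mid 26.1
80 51 26.2 mid 27.5
90 42 25.2 mid 27.1
100 38 20.7 mid 26.0
t 10.8 jig -303.0 -87.9 z 166.2 yaw err deg -0.45 F along jig -0.1 0.9 0.3 op 0.738 rot [ 3.1388e+00 -1.5000e-03]
(128.3967742919922, 98.72077178955078)
108.5 -51.9
109.2 46.8
-19.1 47.8
-19.9 -50.9
```

View pics/end.png

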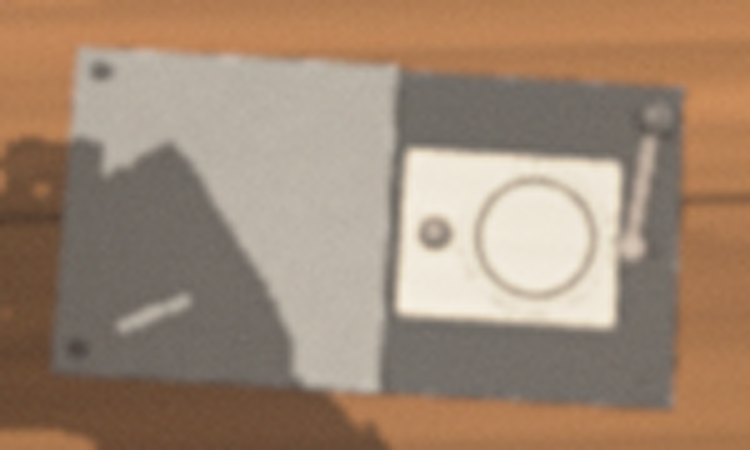

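The pin stands in the hole at (435,233). The plate is square and clear of the step, and the bar has turned by about 0.25 rad with its roller at (632,247). Handing in.

```bash
python3 -c "
from cell import *
print(job_done(), state()['t'])"
```

```text
the job is handed in; nothing more can be done
the job is handed in; nothing more can be done
```

The aluminium plate is home on the pin, lying flat on the lower floor and holding the trap bar wound. I handed the job in at about 11 s of the 72 s allowed; no verdict was reported.

**What I did:** I spread two fingertips on the tail edge to square the plate, then pushed it off the deck and over the pin against the bar. I eased back about 2 mm so the tail dropped, then withdrew.

**Last checks:**
- **Pin and hole:** the pin stands in the hole in the final top view.
- **Flatness:** the plate's top reads about 20 mm along its length and the boss about 26–27 mm. That is level, and fits the expected 22 and 28 mm given the 2 mm low depth bias seen elsewhere.
- **Position:** the tail edge is about 8 mm clear of the deck step, within the 5 to 11 mm given.
- **Trap bar:** wound by about 0.25 rad, estimated from the picture.
- **Robot:** clear of everything. The forces I read between moves stayed below about 10 N.

**What disagreed or failed:**
- **First push:** it missed. The opened fingertips sit about 31 mm above the reported tool point, so they passed over the plate without touching it. I found this from the depth image and lowered the tool.
- **Tail hung up:** near home the tail caught on the finger faces by friction until I eased back.
- **Plate size:** the last outline measured 128 x 99 mm instead of 130 x 100 mm, because I assumed the wrong surface height for it.
- **Not measured:** I did not re-measure the loose parts, but the arm never went near them at bench level.

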